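Press home the sample-jar lid that rocks

ROBOT

A 7-joint arm with a two-finger parallel gripper is mounted at the origin on the work surface. World frame = base frame: x ahead of the robot, y to its left, z up, the work surface at z = 0. Lengths are in m, angles in rad, forces in N, time in s.
With the tool pointing down it reaches from about 0.35 to 0.9 m from the base axis. Payload 7.2 kg.
Tool frame: the origin (TCP) lies where the fingers leave the gripper's body, on its centre line; the fingertips stand 73 mm ahead of it and the grasp point (between the pads) lies 54 mm ahead of it (ctrl.grip_depth is the z of the grasp point in the tool frame, in m); z points along the fingers, y is the line along which they close (so a half turn about z gives the same grasp; the last joint's range is limited). The gripper opens to 85 mm and grips with 20 to 120 N. Pads are 22 mm wide; open, the fingers measure 114 mm over their backs; the gripper's body (76 mm by 85 mm) begins 54 mm behind the grasp point. The pads swing forward as they close: fully open they stand 13 mm farther back than shut.
Start: joints at [-1.323, 0.411, -0.013, 1.596, 0.006, 1.134, -0.082], TCP at [0.194, 0.594, 0.304] pointing down, gripper open.
Joint ranges: [-2.95, 2.95], [-0.29, 1.99], [-1.47, 1.44], [0.14, 2.54], [-1.03, 4.17], [0.13, 1.85], [-2.86, 2.86]. Speed limits (rad/s): [2.39, 2.39, 3.01, 3.01, 3.14, 3.14, 3.14].

INTERFACE

Orientations are given as a 3x3 rotation matrix whose columns are the frame's x, y, z axes.
In Python, from bench import ctrl, planner, optics, workorder, sensors gives the robot as it stands. Calls block until the motion is done:
- ctrl.move_to(position, orientation): joint-space move of the TCP to a pose.
- ctrl.move_linear(position, speed=0.15, rot=None, max_force=None): straight line of the TCP; rot=None keeps the orientation; speed is the mean speed in m/s. With max_force (N) it stops when the force on the tool has changed by that much, and returns True; else False.
- ctrl.move_joints(angles): joint-space move.
- ctrl.command_gripper(opening, newtons=None): finger opening in m; newtons is the grip in N (None keeps the last); returns when the fingers have stopped.
- ctrl.wait(seconds).
- planner.ik(position, orientation): joint angles nearest the present ones, or None.
- optics.snapshot(name): name is "side" or "top" or "wrist"; returns a dict with "frame" (384x512x3 uint8, red, green, blue), "range_z" (384x512 float32, m along the optical axis (not along the pixel's ray), 0 where there is no reading), "fx", "fy", "cx", "cy" (pixels), "camera_from_world" (4x4, takes a point from world to camera coordinates); the wrist camera has in their place "tool_from_camera" (4x4, takes a point from camera to tool coordinates, whose origin is the TCP and whose axes are the flange's). Camera axes: x right, y down, z forward; pixel columns grow to the right and rows downward; lengths in m; the calibration is good to about 2 mm. A picture is of the moment at which its call begins: read the wrist's pose just before it.
A pose or a line that the arm cannot do raises ctrl.MotionError and nothing moves.
- workorder.job_done(): hands the job in; it is judged then, once.
Readings, each from a call of its own:
- sensors.get_time_s(): time.
- sensors.get_joint_pos(): joint angles.
- sensors.get_qd(): joint speeds.
- sensors.get_effort(): joint torques, N m.
- sensors.get_eef_pos(): TCP position.
- sensors.get_tcp_rot(): TCP orientation.
- sensors.get_force(): force on the tool from outside, world axes, zero at the start.
- sensors.get_wrist_torque(): the same for the moment, N m.
- sensors.get_grip_width(): finger opening in m.
- sensors.get_finger_force(): force on a finger pad.
Only numpy, scipy, OpenCV 4.12 (cv2) and the standard library are available. Lean on these libraries where they do the work, as an engineer would, in place of code of your own. Each camera call takes 0.05 s, during which the arm holds its last target. There are 200 camera calls.

TASK

Four sample jars with press-in lids stand in the orange rack; one lid has not gone home: it sits a little high on trapped air and rocks when pressed near its edge, while the other three are firm. Find it by pressing on the lids with the fingertips, push it squarely down until it sits flush on its jar all round, and finish still holding it down, because it comes up again if let go before it is taped. Lift nothing, and leave the jars in the rack and the other things on the table where they are.

Things in the scene. Friction and masses are not known exactly. Their poses are not given: they have to be found in the camera images.
- rack: Fixed orange rack, 98 x 352 mm, 40 mm high, holding the four jars in a row along its own y axis. Origin: centre of its underside on the table; z up. The jars stand at y = -123, -41, 41 and 123 mm (x = 0) in its frame, in holes with 2 mm of play, on a floor 4 mm above the table. Above 40 mm there is free room between the jars.
- jar_a: One of four outwardly identical white jars, 64 mm in diameter, 80 mm high to the rim, 0.4 kg, loose in the rack; holes are drawn anew each time. Origin: centre of its underside; z up. The blue lid is a flat disc, 67 mm across, 7 mm thick, on the jar's axis. Top of a home lid: 87 mm above the origin, 91 mm above the table; of the loose one: 5 mm more at its centre, perhaps tilted some degrees.
- jar_b: One of four outwardly identical white jars, 64 mm in diameter, 80 mm high to the rim, 0.4 kg, loose in the rack; holes are drawn anew each time. Origin: centre of its underside; z up. The blue lid is a flat disc, 67 mm across, 7 mm thick, on the jar's axis. Top of a home lid: 87 mm above the origin, 91 mm above the table; of the loose one: 5 mm more at its centre, perhaps tilted some degrees.
- jar_c: One of four outwardly identical white jars, 64 mm in diameter, 80 mm high to the rim, 0.4 kg, loose in the rack; holes are drawn anew each time. Origin: centre of its underside; z up. The blue lid is a flat disc, 67 mm across, 7 mm thick, on the jar's axis. Top of a home lid: 87 mm above the origin, 91 mm above the table; of the loose one: 5 mm more at its centre, perhaps tilted some degrees.
- jar_d: One of four outwardly identical white jars, 64 mm in diameter, 80 mm high to the rim, 0.4 kg, loose in the rack; holes are drawn anew each time. Origin: centre of its underside; z up. The blue lid is a flat disc, 67 mm across, 7 mm thick, on the jar's axis. Top of a home lid: 87 mm above the origin, 91 mm above the table; of the loose one: 5 mm more at its centre, perhaps tilted some degrees.
- lid (a joint): How far the loose lid (not told on which jar) is pushed down at its centre, m: 0 riding high, 0.005 flush all round. Trapped air pushes back: 4 N to start it, about 9 N at flush. 1 to 2 N near its edge only tip it: that side sinks until it meets the rim (up to 5 mm), the far side rises. It stays tipped; a push at the centre levels and lowers it. Home lids do not give at all. 12 to 30 N is fine.
- tape: Bystander: roll of paper tape lying flat, 94 mm in diameter, 24 mm high, on the robot's side of the rack. Origin: centre of its underside.
- reagent: Bystander: amber bottle with a red cap, 54 mm in diameter, 105 mm high, beyond the rack. Origin: centre of its underside.
- beaker: Bystander: clear plastic beaker, 72 mm in diameter, 85 mm high, beyond the rack. Origin: centre of its underside.

How it is judged:
At the end, for the whole second after the job is handed in: The loose lid is pushed down to within 0.8 mm of flush and is kept there by the fingers, which bear on it with more than 3 N, through the last second; all four jars stand on the rack's floor (less than 6 mm above it) (value of joint lid above 0.0042 m and contact force between the fingers and anything else above 3 N and height (world z) of each of jar_a, jar_b, jar_c, jar_d below 0.01 m); the arm keeps its last pose, push and grip.
It fails at once if A jar is lifted more than 15 mm off the rack's floor (height (world z) of any of jar_a, jar_b, jar_c, jar_d above 0.019 m).
It fails at once if A jar is tipped by more than 0.2 rad (angle between any of jar_a, jar_b, jar_c, jar_d's own z axis and vertical above 0.2 rad).
It fails at once if The tape, the bottle or the beaker is moved by more than 30 mm (distance of any of tape, reagent, beaker from where it was at the start of the episode above 0.03 m).
It also fails if it takes over 45 s, if anything falls off the work surface, if the arm or the gripper's body presses on something with over 40 N, if the wrist force passes 120 N, or if a joint passes its speed limit or range.

## Working session

There is one attempt and no reset: what is moved stays moved. The work goes in short steps, each a Python script; the robot and the scene stay as the last script left them, time stands still between calls to the robot, and variables do not carry over. Pictures are saved under pics/ and viewed, at most 10 in all, crops included, and the job is handed in when it is done.

```bash
ls; mkdir -p pics
cat > h.py <<'E'
import numpy as np, cv2
from bench import ctrl, planner, optics, workorder, sensors
def world(s):
    z=s["range_z"]; v,u=np.mgrid[:z.shape[0],:z.shape[1]]
    p=np.stack([(u-s["cx"])/s["fx"]*z,(v-s["cy"])/s["fy"]*z,z,np.ones_like(z)],-1)
    return (p@np.linalg.inv(s["camera_from_world"]).T)[...,:3]
E
python3 - <<'E'
from h import *
print(sensors.get_time_s())
s=optics.snapshot("top"); np.savez("top.npz",**s)
a=s["frame"][...,::-1]; t=optics.snapshot("side"); np.savez("side.npz",**t)
cv2.imwrite("pics/a.png",np.vstack([a])); cv2.imwrite("pics/b.png",t["frame"][...,::-1])
P=world(s); f=s["frame"].astype(int)
m=((f[...,2]>f[...,0]+40)&(f[...,2]>f[...,1]+20)&(s["range_z"]>0)).astype(np.uint8)
n,l,st,c=cv2.connectedComponentsWithStats(m)
for i in range(1,n):
    if st[i,4]>60:
        q=P[l==i]; print(c[i].round(),st[i,4],np.median(q,0).round(4),q.min(0).round(3),q.max(0).round(3))
E
```

```text
pics
0.0
[ 12. 117.] 1080 [0.7093 0.4404 0.1178] [0.658 0.415 0.059] [0.756 0.469 0.122]
[369. 190.] 1131 [ 0.5757 -0.167   0.0911] [ 0.544 -0.2    0.003] [ 0.61  -0.134  0.096]
[323. 197.] 1139 [ 0.5651 -0.0856  0.091 ] [ 0.533 -0.119  0.066] [ 0.598 -0.054  0.096]
[276. 203.] 1154 [ 0.5548 -0.0045  0.091 ] [ 0.523 -0.038  0.026] [0.588 0.028 0.096]
[229. 210.] 1169 [0.5449 0.0758 0.0961] [0.514 0.045 0.005] [0.579 0.108 0.101]
```

View pics/a.png

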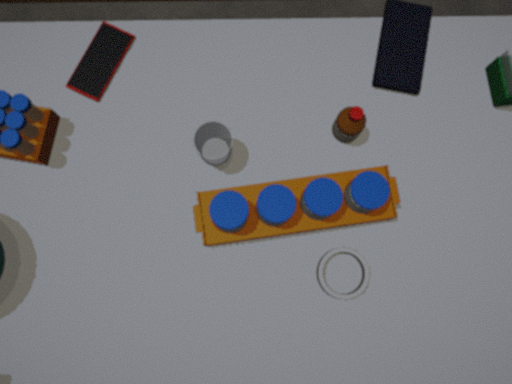

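View pics/b.png

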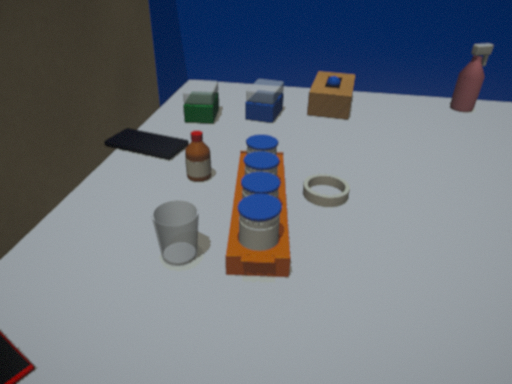

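Run:
```python
from h import *
for nm in("top","side"):
    s=dict(np.load(nm+".npz")); P=world(s)
    for c in [(.5757,-.167),(.5651,-.0856),(.5548,-.0045),(.5449,.0758)]:
        m=(np.hypot(P[...,0]-c[0],P[...,1]-c[1])<.03)&(abs(P[...,2]-.094)<.012)&(s["range_z"]>0)
        q=P[m]
        if len(q)<20: print(nm,c,len(q)); continue
        A=np.c_[q[:,:2]-c,np.ones(len(q))]; k=np.linalg.lstsq(A,q[:,2],rcond=None)[0]
        print(nm,c,len(q),"z0 %.4f"%k[2],"slope deg",np.degrees(k[:2]).round(2))
```

```text
top (0.5757, -0.167) 931 z0 0.0911 slope deg [-0.1  0.1]
top (0.5651, -0.0856) 941 z0 0.0911 slope deg [ 0.1  -0.04]
top (0.5548, -0.0045) 948 z0 0.0910 slope deg [ 0.28 -0.27]
top (0.5449, 0.0758) 964 z0 0.0962 slope deg [-2.7  -1.45]
side (0.5757, -0.167) 274 z0 0.0902 slope deg [ 0.01 -0.07]
side (0.5651, -0.0856) 360 z0 0.0902 slope deg [-0.05 -0.23]
side (0.5548, -0.0045) 481 z0 0.0901 slope deg [-0.04 -0.03]
side (0.5449, 0.0758) 715 z0 0.0947 slope deg [-0.59 -4.08]
```

The lid at top-view pixel (229, 210) reads 5 mm high and about 3–4° tilted, while the other three are level at 91 mm. I'll check this by touch, with a firm neighbour pressed first, then the suspect at its edge.

```bash
cat >> h.py <<'E'
def press(xy,zend,F,speed=0.02):
    p=sensors.get_eef_pos(); ctrl.move_linear([*xy,.185],speed=.1)
    f0=np.array(sensors.get_force())
    hit=ctrl.move_linear([*xy,zend+.073],speed=speed,max_force=F); ctrl.wait(.3)
    print(xy,"hit",hit,"tip z %.4f"%(sensors.get_eef_pos()[2]-.073),"dF",(np.array(sensors.get_force())-f0).round(2),"M",np.round(sensors.get_wrist_torque(),2))
E
python3 - <<'E'
from h import *
R=np.array(sensors.get_tcp_rot()); print(R.round(2))
ctrl.command_gripper(0.0,40)
R=np.array([[1,0,0],[0,-1,0],[0,0,-1.]]) if R[0,0]>0 else np.array([[-1,0,0],[0,1,0],[0,0,-1.]])
q=planner.ik([.5548,-.0045,.25],R); print(np.round(q,2))
ctrl.move_to([.5548,-.0045,.25],R)
press((.5548+.003,-.0045-.023),.086,4)
ctrl.move_linear([.5548,-.0045,.185],speed=.1)
hi=np.array([.5446,.0765])-.022*np.array([.8,.6])   # high side
press(tuple(hi.round(4)),.086,3)
ctrl.move_linear([*hi,.185],speed=.1)
print(sensors.get_time_s())
E
```

```text
[[-0.95  0.31 -0.  ]
 [ 0.31  0.95 -0.  ]
 [-0.   -0.   -1.  ]]
[-0.46  0.37  0.49  1.86 -0.21  0.97  1.69]
(0.5578, -0.0275) hit True tip z 0.0907 dF [-0.42  0.08  5.59] M [-0.14  0.09  0.02]
(np.float64(0.527), np.float64(0.0633)) hit True tip z 0.0940 dF [0.4  0.94 0.31] M [-0.   -0.04  0.  ]
8.325
```

The neighbour is firm (5.6 N at 90.7 mm). The suspect gave way under the edge press, with the force falling off at 94 mm, so it is the loose one. Next I push at its centre.

Run:
```python
from h import *
press((.5446,.0766),.087,20,.015)
ctrl.wait(1)
print(np.round(sensors.get_force(),2),sensors.get_eef_pos()[2]-.073,sensors.get_time_s())
s=optics.snapshot("top"); P=world(s); f=s["frame"].astype(int)
m=(np.hypot(P[...,0]-.5446,P[...,1]-.0766)<.032)&(abs(P[...,2]-.094)<.008)&(f[...,2]>f[...,0]+40)
q=P[m]; A=np.c_[q[:,:2]-[.5446,.0766],np.ones(len(q))]; k=np.linalg.lstsq(A,q[:,2],rcond=None)[0]
print(len(q),k[2],np.degrees(k[:2]))
t=optics.snapshot("side"); cv2.imwrite("pics/c.png",cv2.resize(t["frame"][120:280,160:340,::-1],None,fx=3.5,fy=3.5))
```

```text
(0.5446, 0.0766) hit True tip z 0.0906 dF [-1.56  0.9  10.17] M [-0.02  0.48  0.04]
[-2.36  0.39  9.25] 0.09063870337341322 11.3667
0 0.0 [0. 0.]
```

View pics/c.png

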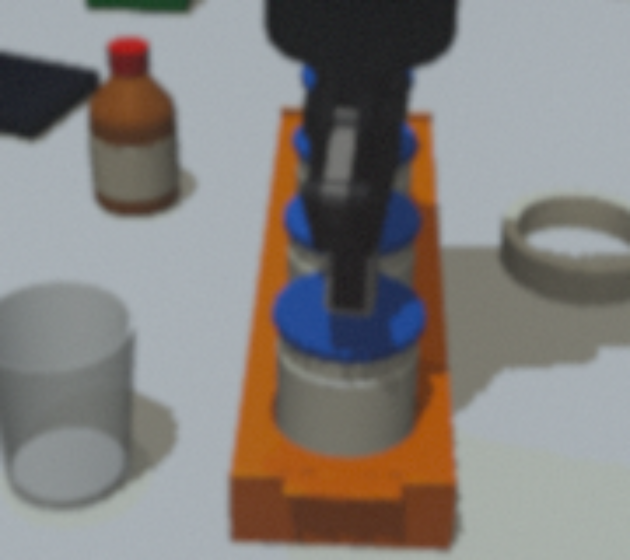

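The fingers are centred on the lid and it looks level, but the force has settled near 9 N, so I add margin to reach 15–20 N.

Run:
```python
from h import *
for i in range(8):
    if sensors.get_force()[2]>15: break
    p=np.array(sensors.get_eef_pos())
    h=ctrl.move_linear([.5446,.0766,p[2]-.0015*(1+i)],speed=.01,max_force=9); ctrl.wait(.6)
    print(h,sensors.get_eef_pos()[2]-.073,np.round(sensors.get_force(),2))
ctrl.wait(1)
print(sensors.get_eef_pos()-np.array([0,0,.073]),np.round(sensors.get_force(),2),np.round(sensors.get_wrist_torque(),2),sensors.get_time_s())
t=optics.snapshot("side"); P=world(t); f=t["frame"].astype(int)
for c in [(.5548,-.0045),(.5446,.0766)]:
    d=np.hypot(P[...,0]-c[0],P[...,1]-c[1]); m=(d<.03)&(abs(P[...,2]-.092)<.008)&(f[...,2]>f[...,0]+60)
    q=P[m]; k=np.linalg.lstsq(np.c_[q[:,:2]-c,np.ones(len(q))],q[:,2],rcond=None)[0]; print(len(q),k[2],np.degrees(k[:2]))
```

```text
True 0.09071757584619437 [-2.62  0.9   8.87]
True 0.09064359028304582 [-1.33 -0.25  8.66]
True 0.09065008110494115 [-1.54 -0.17  8.42]
True 0.0906901928057713 [-2.38 -0.87  7.57]
True 0.09066479936041415 [-1.74 -1.03  9.13]
True 0.09069607403933481 [-1.29 -0.78  9.26]
True 0.09069160798592261 [-1.8  -0.54  9.55]
True 0.0906817541242503 [-1.09 -0.07  8.59]
[0.54529845 0.07667865 0.09070008] [-2.27 -0.57  8.23] [-0.06  0.47  0.04] 19.4417
72 0.09012981040179133 [-0.16945656  0.28826956]
258 0.090064416063364 [0.15067133 0.09909765]
```

The lid is level and flush, at 90.1 mm in the side view, the same as its neighbour. The force-limited stop relaxes each time, so I lower the target in small position steps to hold more force.

Run:
```python
from h import *
z=.1635
for i in range(14):
    z-=.0005
    ctrl.move_linear([.5446,.0766,z],speed=.01); ctrl.wait(.25)
    F=np.mean([sensors.get_force() for _ in range(3)],0); print(round(z,4),round(sensors.get_eef_pos()[2]-.073,4),F.round(1))
    if F[2]>16: break
ctrl.wait(1)
print(np.round(sensors.get_force(),2),np.round(sensors.get_wrist_torque(),2),np.round(sensors.get_eef_pos(),4),sensors.get_time_s())
```

```text
0.163 0.0908 [-1.5  0.2  8.5]
0.1625 0.0905 [-1.6 -0.1 11.3]
0.162 0.0904 [-2.9 -1.  15.3]
0.1615 0.0903 [-4.2  0.2 20.2]
[-4.87 -0.49 19.56] [ 0.    1.07 -0.02] [0.5452 0.0766 0.1633] 22.4917
```

The force now holds steady near 20 N, and it climbs steeply past 9 N with almost no travel, so the lid is seated on the rim. I hand it in.

```bash
python3 -c "
from h import *
print(workorder.job_done())"
```

```text
the job is handed in; nothing more can be done
None
```

The loose lid was on the jar at the +y end of the rack; I pushed it down level and flush and handed the job in at about 22 s with the fingers still pressing on it at about 20 N, though the hand-in returned no verdict.

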